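# Shut the ampoule box and hold the spring stamp on its seal

### The arm

A 6-joint arm with a two-finger parallel gripper is mounted at the origin on the work surface. World frame = base frame: x ahead of the robot, y to its left, z up, the work surface at z = 0. Lengths are in m, angles in rad, forces in N, time in s.
With the tool pointing down it reaches from about 0.375 to 0.9 m from the base axis. Payload 3.1 kg.
Tool frame: the origin (TCP) lies on the front face of the gripper's body, between the roots of the fingers; the fingertips stand 70 mm ahead of it and the grasp point (between the pads) lies 51 mm ahead of it; z points along the fingers, y is the line along which they close (so a half turn about z gives the same grasp; the last joint's range is limited). The gripper opens to 87 mm and grips with 3 to 60 N. Pads are 19 mm wide; open, the fingers measure 117 mm over their backs; the gripper's body (75 mm by 190 mm) begins 51 mm behind the grasp point.
Start: joints at [-1.347, 0.527, 1.433, -0, 1.181, -0.178], TCP at [0.245, -0.575, 0.292] pointing down, gripper open.
Joint ranges: [-3.08, 3.08], [-0.75, 2.2], [0.22, 2.44], [-1.43, 4.57], [0, 2.65], [-2.85, 2.85]. Speed limits (rad/s): [2.79, 2.79, 3.14, 3.14, 3.14, 3.14].

### API

Orientations are given as a unit quaternion [x, y, z, w].
In Python, from rig import robot, cams, ticket gives the robot as it stands. The module is installed in compiled form; this text tells all that it offers.
- The arm moves only by the shell command python3 -m crank 'ROWS' [FORCE]. ROWS is JSON, a list of rows, each a list of 7 numbers: the shift along the tool's x, y, z in cm, then the turn, a rotation vector about the tool's x, y, z in rad, then the closure, from 0 (fully open) to 1 (shut). A call has 1 to 5 rows; each row shifts and turns the commanded pose from where the row before left it, along the tool's axes as they then stand; what a row does not reach is not made up. A row lasts 1/8 s, in which the tool goes at most 62.5 mm and 10.7 degrees, less where a joint would pass 70% of its speed; a pose out of reach is approached as far as the arm can. A call is refused whole if a number of a shift passes 6.25 or a number of a turn 0.188, either way. A call with a gripper value outside its range is refused whole. The fingers move at their own pace and stop on an object; FORCE is the grip in N (left out, the last holds). Time passes only in rows, so rows that do not move let the fingers close. It gives the time, the measured TCP pose, the force, the opening and the grip force at its end, in the units of the state.
- robot.get_obs(): the state, without advancing time (a new reading comes with each control period).
- cams.camera(name): name is "scene" or "top"; returns the picture (420x560x3 uint8, red, green, blue); there is no depth.
- cams.camera_info(name): a dict with "intrinsics" (3x3 intrinsics, pixels), "pose" (4x4, takes a point from camera to world coordinates). Camera axes: x right, y down, z forward; pixel columns grow to the right and rows downward; lengths in m; the calibration is good to about 2 mm. A picture is of the moment at which its call begins. camera_info takes no time and is no camera call.
- ticket.hand_in(): hands the job in; it is judged then, once.
The state is a dict: "time": time; "q": joint angles; "joint_velocities": joint speeds; "joint_torque": joint torques, N m; "position": TCP position; "tool_rot": TCP orientation; "ft_force": force on the tool from outside, world axes, zero at the start; "moment": the same for the moment, N m; "grip_width": finger opening in m; "grip_force": force on a finger pad.
Only numpy, scipy, OpenCV 4.12 (cv2) and the standard library are available. Lean on these libraries where they do the work, as an engineer would, in place of code of your own. Each camera call takes 0.05 s, during which the arm holds its last target. There are 200 camera calls.

### The job

Close the open box of ampoules by swinging its hinged lid fully shut, then pick up the spring-loaded hand stamp and hold it upright on the oblong paper seal on the lid, centred and with its long side along the seal's long side, pressing gently so that its spring foot goes in about half-way. Finish while still holding it pressed there, so the glue can take: do not put it down or let go. Never lean hard on the seal, and leave everything else on the table where it is.

Things in the scene. Friction and masses are not known exactly. Their poses are not given: they have to be found in the camera images.
- box: open cardboard box full of sealed ampoules, 150 (x) by 200 (y) by 65 mm high, does not move; origin at the centre of its underside, z up; its front faces its -x, the lid's hinge runs along its +x (far) upper edge
- box_hinge (a point): middle of the lid's hinge axis, fixed to the box at its far upper edge, 65 mm above the table; axes as the box: hinge axis along y, the shut lid extends 156 mm from here along -x. The lid is a plain flat panel, 156 mm from the hinge to the free edge, 204 mm wide, 6 mm thick, the hinge axis at its underside
- box_lid (a joint): angle of the lid in rad: 0 fully shut (level, top face 72 mm above the table), grows as it opens upwards (1.57 upright); starts part open. Stiff hinge: the lid stays where it is left, under 2 N at the free edge moves it. Shut it by pushing on its upper (outer) face near the free edge, down and towards the box's front
- seal (a point): centre of the seal, on the upper (outer) face of the lid, 115 mm from the hinge and midway across; z is the outward normal of the lid. The seal is a flat white paper oblong with a thin gilt border line, 58 mm along its y (parallel to the hinge) by 40 mm along x
- stamp_grip (a point): hand stamp, standing upright and loose on the table: centre of its wooden handle, 90 mm above the underside of the foot while the spring is out. z up along the handle, y along its long side. 118 mm tall, about 0.12 kg. The handle is 24 (x) by 34 (y) mm with flat sides, from 52 to 118 mm up; below it a black housing 32 by 48 mm, 26 to 52 mm up
- foot_face (a point): centre of the underside of the stamp's steel spring foot, 28 (x) by 46 (y) by 10 mm, carried on two rods with a gap of 16 mm below the black housing; axes as the stamp's
- plunger (a joint): how far the stamp's spring foot is pushed in, in m: 0 fully out (also when the stamp stands on the table), 0.012 bottomed. It starts to move at 2 N and takes 0.5 N more per mm: 5 N at half-way, 8 N at the end. Works on whatever the foot is pressed on
- jar: bystander: round cream jar, 58 mm across, 48 mm tall; origin under its centre; may stand in any of the three places shared with the stamp and the dropper bottle
- dropper: bystander: slim brown glass bottle, 34 mm across, 100 mm tall; origin under its centre
- strip: bystander: upright strip of four ampoules, 14 by 57 mm, 56 mm tall, near the robot; origin under its centre
- carton: bystander: pale carton 45 by 55 by 80 mm; origin under its centre
- brush: bystander: round make-up brush, 165 mm long, lying on the table
- tin: bystander: flat round tin, 66 mm across, 23 mm tall; origin under its centre
- black_carton: bystander: black carton 70 by 70 by 45 mm, left of the box; origin under its centre

How it is judged:
By the outcome, as a careful person would: the job done as asked, in the order asked, and still so for the second after the job is handed in, while the arm keeps its last pose, push and grip.
It also fails if it takes over 56 s, if anything falls off the work surface, if the arm or the gripper's body presses on something with over 40 N, if the wrist force passes 120 N, or if a joint passes its speed limit or range.

## Working session

There is one attempt and no reset: what is moved stays moved. The work goes in short steps, Python scripts to look and compute and a shell command to move; the robot and the scene stay as the last step left them, time stands still between calls to the robot, and variables do not carry over. Pictures are saved under pics/ and viewed, at most 12 in all, crops included, and the job is handed in when it is done.

```bash
mkdir -p pics; python3 - <<'E'
from rig import robot,cams
import cv2,numpy as np
for n in("scene","top"):
    im=cams.camera(n); cv2.imwrite(f"pics/{n}0.png",im[:,:,::-1]); i=cams.camera_info(n); print(n,np.round(i["intrinsics"],1).tolist(),np.round(i["pose"],4).tolist())
print(robot.get_obs())
E
```

```text
scene [[443.2, 0.0, 281.9], [0.0, 443.2, 216.0], [0.0, 0.0, 1.0]] [[0.5067, 0.4586, -0.73, 1.4831], [0.8621, -0.2718, 0.4277, -0.4917], [-0.0023, -0.8461, -0.5331, 0.7508], [0.0, 0.0, 0.0, 1.0]]
top [[542.5, 0.0, 275.6], [0.0, 542.5, 207.6], [0.0, 0.0, 1.0]] [[0.0257, -0.98, 0.1972, 0.2706], [-0.9995, -0.0282, -0.0103, 0.0381], [0.0156, -0.1968, -0.9803, 1.6397], [0.0, 0.0, 0.0, 1.0]]
{'time': 0.1, 'q': array([-1.34649818e+00,  5.28337512e-01,  1.43380090e+00, -2.77877929e-05,
        1.18138956e+00, -1.78478091e-01]), 'joint_velocities': array([-0.00010308, -0.0029763 , -0.00389297, -0.00050713, -0.00052468,
       -0.00051771]), 'joint_torque': array([ 1.20632872e-04, -4.40986454e+01, -1.77149910e+01,  6.35225535e-02,
        5.33709757e-02, -4.48651429e-05]), 'position': array([ 0.24489625, -0.57443815,  0.29138278]), 'tool_rot': array([ 9.79788341e-01,  2.00034675e-01, -3.50123718e-05, -9.67109693e-04]), 'ft_force': array([-0.07631659,  0.54569882, -1.17043225]), 'moment': array([ 0.01027338, -0.02093092,  0.00716341]), 'grip_force': 0.0, 'grip_width': 0.08699039349714859}
```

View pics/scene0.png

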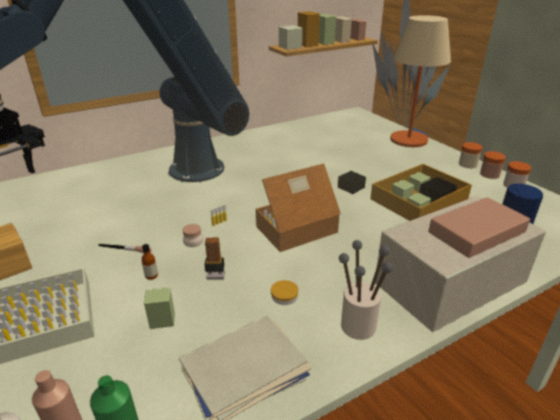

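View pics/top0.png

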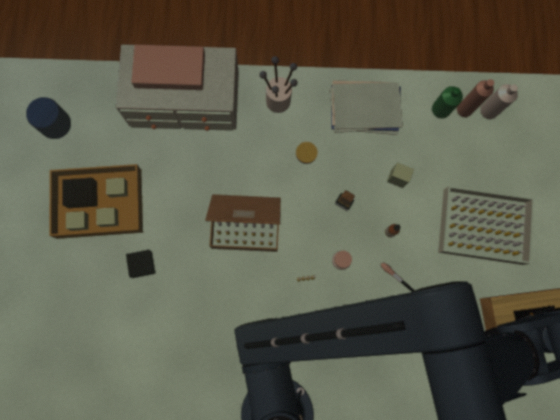

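The scene view shows the box with its lid part open around (297,215) and the stamp at (214,258). The jar is at (192,235) and the dropper at (149,263). In the top view, the box is at (245,225), the stamp at (346,198), the jar at (342,260) and the dropper at (393,230). I'll zoom in on both for precise corners.

```bash
python3 - <<'E'
import cv2,numpy as np
a=cv2.imread("pics/top0.png")[180:280,195:415]; b=cv2.imread("pics/scene0.png")[160:290,180:350]
a=cv2.resize(a,None,fx=3.6,fy=3.6,interpolation=cv2.INTER_CUBIC); cv2.imwrite("pics/topc.png",a)
b=cv2.resize(b,None,fx=4.5,fy=4.5,interpolation=cv2.INTER_CUBIC); cv2.imwrite("pics/scenec.png",b)
E
cat > h.py <<'E'
import numpy as np
from rig import robot,cams
from scipy.spatial.transform import Rotation as R
def ray(n,u,v):
    i=cams.camera_info(n);T=np.array(i["pose"]);d=T[:3,:3]@np.linalg.inv(i["intrinsics"])@[u,v,1]
    return T[:3,3],d/np.linalg.norm(d)
def plane(n,u,v,z):
    o,d=ray(n,u,v);return o+d*(z-o[2])/d[2]
def tri(p,q):
    o,d=ray("top",*p);a,b=ray("scene",*q)
    s=np.linalg.lstsq(np.c_[d,-b],a-o,rcond=None)[0];P,Q=o+d*s[0],a+b*s[1]
    return (P+Q)/2,np.linalg.norm(P-Q)
def proj(n,p):
    i=cams.camera_info(n);T=np.linalg.inv(i["pose"]);c=np.array(i["intrinsics"])@(T[:3,:3]@np.array(p)+T[:3,3]);return c[:2]/c[2]
E
```

```text
(no output)
```

View pics/topc.png

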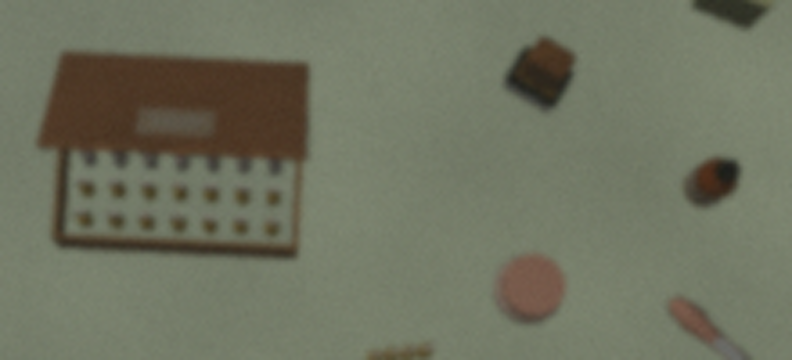

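View pics/scenec.png

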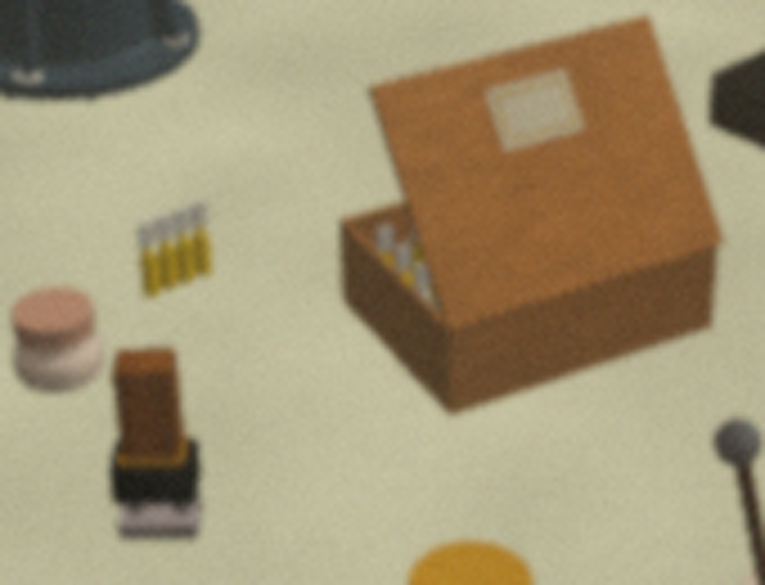

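The crops show the lid's hinge corners at top (64,53) and (308,64), and its free edge at (40,147) and (305,158). The seal is at top-crop (176,122) and scene-crop (535,110). The stamp looks rotated, so I'll compute these points and zoom in on it for its yaw.

```bash
python3 - <<'E'
import cv2
from h import *
t=lambda u,v:(u/3.6+194.86,v/3.6+179.86)
s=lambda u,v:(u/4.5+179.89,v/4.5+159.89)
for n,a,b in [("hinge-y",(308,64),(452,328)),("hinge+y",(64,53),(718,243)),("free-y",(305,158),(372,90)),("free+y",(40,147),(648,17)),("seal",(176,122),(535,110)),("rim front -y",(296,253),(343,220))]:
    P,e=tri(t(*a),s(*b));print(n,P.round(4),round(e,4))
print("rimfront z65",plane("top",*t(60,243),.065).round(3),plane("top",*t(296,253),.065).round(3))
print("base far z0",plane("scene",*s(452,412),0).round(3),plane("scene",*s(710,325),0).round(3))
for n,p in [("jar top",(532,287))]: print(n,plane("top",*t(*p),.048).round(3))
print("dropper top",plane("top",*t(728,170),.1).round(3))
print("tin",plane("scene",285,291,.023).round(3))
a=cv2.imread("pics/top0.png")[185:215,330:370];b=cv2.imread("pics/scene0.png")[232:284,197:232]
a=cv2.resize(a,(400,300),interpolation=cv2.INTER_CUBIC);b=cv2.resize(b,(350,520),interpolation=cv2.INTER_CUBIC)
a=cv2.copyMakeBorder(a,0,220,0,0,cv2.BORDER_CONSTANT)
cv2.imwrite("pics/stampc.png",cv2.convertScaleAbs(cv2.hconcat([a,b]),alpha=1.5))
E
```

```text
hinge-y [0.6179 0.009  0.0667] 0.0018
hinge+y [0.6208 0.209  0.0657] 0.0013
free-y [0.519  0.0113 0.1841] 0.0007
free+y [0.5224 0.2127 0.1854] 0.0037
seal [0.549  0.111  0.1569] 0.0006
rim front -y [0.4621 0.0153 0.06  ] 0.0027
rimfront z65 [0.464 0.205 0.065] [0.461 0.014 0.065]
base far z0 [0.614 0.012 0.   ] [0.619 0.209 0.   ]
jar top [ 0.44  -0.18   0.048]
dropper top [ 0.533 -0.33   0.1  ]
tin [ 0.785 -0.074  0.023]
```

View pics/stampc.png

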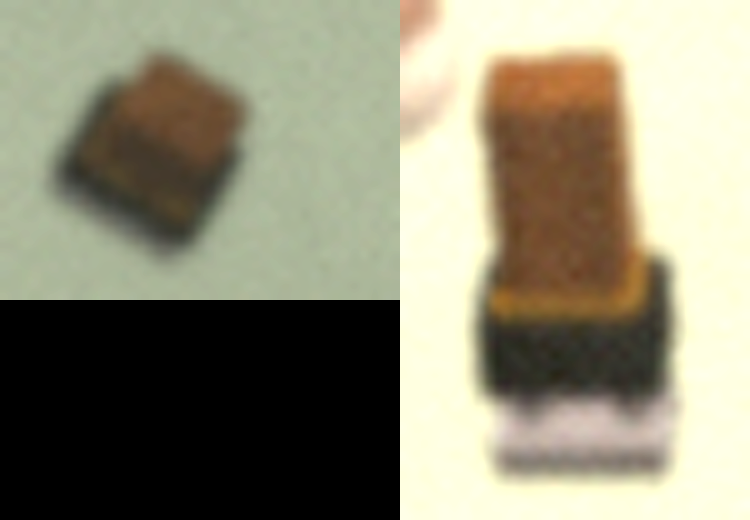

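Box and lid agree with their given sizes: the hinge is near (0.617, 0.111, 0.066), yaw about -0.017 and lid angle about 50°. The stamp crop shows the top-face corners at (155,52) and (248,100), and the foot's front edge at (497–665, 470) in the scene half. I'll work out the stamp pose and start turning the tool with the gripper closed.

```bash
cat >> h.py <<'E'
def delta(x,y,z,yaw):
    "tool-frame shift (cm) and turn to a TCP target, tool down, tool x at yaw"
    o=robot.get_obs();A=R.from_quat(o["tool_rot"]);B=R.from_euler("z",yaw)*R.from_rotvec([np.pi,0,0])
    print("t",o["time"],"pos",np.round(o["position"],4),"F",np.round(o["ft_force"],2),"w",round(o["grip_width"],4),"gf",round(o["grip_force"],1))
    print("shift cm (pre-turn axes)",np.round(A.inv().apply(np.array([x,y,z])-o["position"])*100,2),"turn",np.round((A.inv()*B).as_rotvec(),4))
E
python3 - <<'E'
from h import *
t=lambda u,v:((u-5)/10+330.5,(v-5)/10+185.5)
s=lambda u,v:((u-405)/10+197.5,(v-5)/10+232.5)
T=[plane("top",*t(*p),.118)[:2] for p in [(155,52),(248,100),(225,165),(125,112)]]
print("top handle",np.round(T,4).tolist())
S=[plane("scene",*s(*p),.118)[:2] for p in [(490,62),(615,57),(628,100),(488,105)]]
print("sc handle",np.round(S,4).tolist())
print("means",np.mean(T,0),np.mean(S,0))
F=[plane("scene",*s(*p),0)[:2] for p in [(497,473),(665,473)]];print("foot front",np.round(F,4).tolist())
H=[plane("top",*t(*p),z)[:2] for p,z in [((60,165),.052),((175,235),.052),((240,150),.052),((60,185),.026),((175,255),.026)]];print("housing",np.round(H,4).tolist())
B=[plane("scene",*s(*p),z)[:2] for p,z in [((485,310),.052),((662,308),.052),((485,390),.026),((665,390),.026)]];print("housing sc",np.round(B,4).tolist())
E
python3 -m crank '[[0,0,0,0,0,-0.164,1],[0,0,0,0,0,-0.164,1],[0,0,0,0,0,-0.164,1],[0,0,0,0,0,-0.164,1],[0,0,0,0,0,-0.164,1]]' 20
python3 -m crank '[[0,0,0,0,0,-0.164,1],[0,0,0,0,0,-0.164,1]]'
python3 -c "
from h import *
delta(.6,.045,.29,1.554)"
```

```text
top handle [[0.6336, -0.1781], [0.6202, -0.205], [0.6009, -0.1983], [0.6156, -0.1695]]
sc handle [[0.6096, -0.1985], [0.6235, -0.171], [0.642, -0.1756], [0.6265, -0.206]]
means [ 0.61758243 -0.18769879] [ 0.62541066 -0.18776335]
foot front [[0.6209, -0.213], [0.6431, -0.1755]]
housing [[0.6137, -0.159], [0.5933, -0.1935], [0.6199, -0.213], [0.6131, -0.1622], [0.5924, -0.1973]]
housing sc [[0.6201, -0.2108], [0.6422, -0.1718], [0.6188, -0.2129], [0.6423, -0.1731]]
time: 0.72
position: [0.2449, -0.5746, 0.2917]
tool_rot: [0.817, 0.576, 0.0, -0.001]
ft_force: [-0.1, -0.6, -0.4]
grip_width: 0.0448
grip_force: 0.0
time: 0.98
position: [0.2449, -0.5746, 0.2916]
tool_rot: [0.712, 0.702, 0.0, -0.001]
ft_force: [-0.3, 0.7, 0.4]
grip_width: 0.0249
grip_force: 0.0
t 0.975 pos [ 0.2449 -0.5746  0.2916] F [-0.27  0.67  0.45] w 0.0249 gf 0.0
shift cm (pre-turn axes) [62.47 34.6   0.24] turn [-0.0003 -0.0013  0.0022]
```

```bash

python3 -m crank '[[5.2,2.88,0,0,0,0,1],[5.2,2.88,0,0,0,0,1],[5.2,2.88,0,0,0,0,1],[5.2,2.88,0,0,0,0,1],[5.2,2.88,0,0,0,0,1]]' >/dev/null
python3 -m crank '[[5.2,2.88,0,0,0,0,1],[5.2,2.88,0,0,0,0,1],[5.2,2.88,0,0,0,0,1],[5.2,2.88,0,0,0,0,1],[5.2,2.88,0,0,0,0,1]]' >/dev/null
python3 -m crank '[[5.2,2.88,0,0,0,0,1],[5.2,2.88,0,0,0,0,1],[0,0,0,0,0,0,1]]' >/dev/null
python3 -c "
from h import *
delta(.585,.045,.272,1.554)"
```

```text
t 2.6 pos [0.6043 0.0458 0.2917] F [-0.28  0.57  0.25] w 0.0004 gf 0.0
shift cm (pre-turn axes) [-0.11 -1.93  1.97] turn [ 0.0008 -0.0008  0.0025]
```

```bash

python3 -m crank '[[0,-3.7,3.0,0,0,0,1],[0,-2,1.5,0,0,0,1],[0,-1.15,1.05,0,0,0,1],[0,-1.15,1.1,0,0,0,1],[0,-0.8,1.2,0,0,0,1]]' |grep -E "pos|force"
python3 -m crank '[[0,-0.8,1.25,0,0,0,1],[0,-0.6,1.4,0,0,0,1],[0,-0.5,1.45,0,0,0,1],[0,0,0,0,0,0,1]]' |grep -E "pos|force"
python3 - <<'E'
from h import *
import cv2
for n in("scene","top"): cv2.imwrite(f"pics/{n}1.png",cams.camera(n)[:,:,::-1])
a=cv2.imread("pics/scene1.png")[120:290,180:350];b=cv2.imread("pics/top1.png")[150:320,160:350]
cv2.imwrite("pics/c1.png",cv2.hconcat([cv2.resize(a,(400,400)),cv2.resize(b,(400,400))]))
E
```

```text
position: [0.5139, 0.0428, 0.2135]
ft_force: [0.1, -0.4, 0.1]
grip_force: 0.3
position: [0.4945, 0.0434, 0.1719]
ft_force: [-0.8, -0.2, -0.1]
grip_force: 0.0
```

View pics/c1.png

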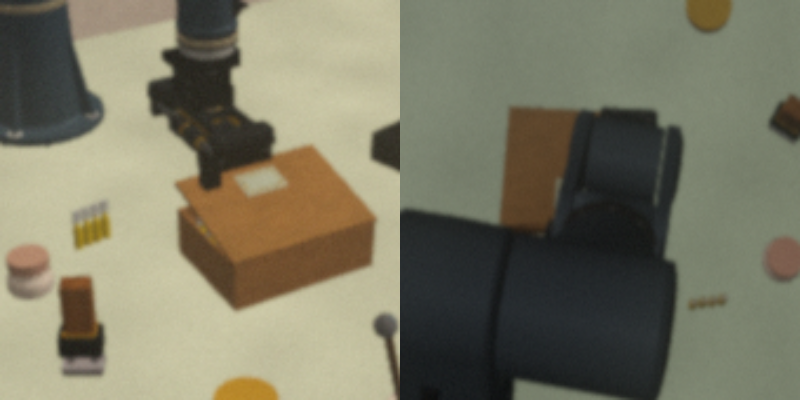

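The lid is following the fingertips, which are at crop (210,185), and is nearly shut. I'm pushing clear of the seal at (262,180), so I'll continue down slowly.

```bash

python3 -m crank '[[0,-0.3,1.0,0,0,0,1],[0,-0.2,1.0,0,0,0,1],[0,0,0.6,0,0,0,1],[0,0,0.3,0,0,0,1],[0,0,0,0,0,0,1]]' |grep -E "pos|force"
python3 -m crank '[[0,0,0.1,0,0,0,1],[0,0,0,0,0,0,1]]' |grep -E "pos|force"
python3 -m crank '[[0,0,0.1,0,0,0,1],[0,0,0,0,0,0,1]]' |grep -E "pos|force"
```

```text
position: [0.491, 0.0443, 0.1434]
ft_force: [-0.2, 0.2, 0.5]
grip_force: 0.0
position: [0.4912, 0.0442, 0.1429]
ft_force: [0.2, 0.3, -0.1]
grip_force: 0.0
position: [0.4911, 0.0443, 0.1418]
ft_force: [-0.2, -0.3, -0.7]
grip_force: 0.0
```

```bash

python3 -m crank '[[0,0,0.1,0,0,0,1],[0,0,0,0,0,0,1]]' |grep -E "pos|ft_force"
python3 -m crank '[[0,0,0.1,0,0,0,1],[0,0,0,0,0,0,1]]' |grep -E "pos|ft_force"
```

```text
position: [0.4911, 0.0442, 0.1415]
ft_force: [-1.8, -0.0, 6.7]
position: [0.4911, 0.0443, 0.1413]
ft_force: [-3.2, 0.4, 13.5]
```

The fingertips touched at about 71.5 mm with 13 N, so the lid is fully shut. I'll lift and go to above the stamp.

```bash

python3 -m crank '[[0,0,-6,0,0,0,1],[0,0,-6,0,0,0,1],[0,0,0,0,0,0.171,0],[0,0,0,0,0,0.171,0],[0,0,0,0,0,0.17,0]]' >/dev/null
python3 -c "
from h import *
delta(.6185,-.1865,.262,1.042)"
```

```text
t 6.075 pos [0.4908 0.0443 0.26  ] F [ 0.38 -0.23  0.3 ] w 0.0226 gf 0.0
shift cm (pre-turn axes) [-13.29  22.79  -0.2 ] turn [ 0.0003 -0.0001 -0.0088]
```

```bash

python3 -m crank '[[-2.66,4.56,0,0,0,0,0],[-2.66,4.56,0,0,0,0,0],[-2.66,4.56,0,0,0,0,0],[-2.66,4.56,0,0,0,0,0],[-2.66,4.56,0,0,0,0,0]]' >/dev/null
python3 -m crank '[[0,0,0,0,0,-0.009,0],[0,0,0,0,0,0,0]]' >/dev/null
python3 - <<'E'
from h import *
import cv2
delta(.6185,-.1865,.141,1.042)
for n in("scene","top"): cv2.imwrite(f"pics/{n}2.png",cams.camera(n)[:,:,::-1])
a=cv2.imread("pics/scene2.png")[160:290,180:350];b=cv2.imread("pics/top2.png")[180:260,190:300]
cv2.imwrite("pics/c2.png",cv2.vconcat([cv2.resize(a,(400,300),interpolation=cv2.INTER_CUBIC),cv2.resize(b,(400,290),interpolation=cv2.INTER_CUBIC)]))
# seal: pale pixels within the lid, z=.072
for n,(u,v) in [("scene",proj("scene",[.502,.1125,.072])),("top",proj("top",[.502,.1125,.072]))]:
    im=cv2.imread(f"pics/{n}2.png");hsv=cv2.cvtColor(im,cv2.COLOR_BGR2HSV)
    u,v=int(u),int(v);print(n,u,v,hsv[v,u],hsv[v-14 if n=="top" else v+22,u])
    m=np.zeros(im.shape[:2],np.uint8);m[v-25:v+26,u-30:u+31]=(hsv[v-25:v+26,u-30:u+31,1]<100)*255
    k,_,st,_=cv2.connectedComponentsWithStats(m);l=_*0
    lab=cv2.connectedComponents(m)[1];ys,xs=np.where(lab==lab[v,u]);print(len(xs))
    P=np.array([plane(n,x,y,.072)[:2] for x,y in zip(xs,ys)],np.float32)*1000
    print(cv2.minAreaRect(P),P.mean(0))
E
```

```text
t 6.95 pos [ 0.6192 -0.1855  0.259 ] F [ 0.41 -0.31 -0.2 ] w 0.0855 gf 0.0
shift cm (pre-turn axes) [-0.12  0.02 11.8 ] turn [-0.0027 -0.0003  0.0053]
scene 290 202 [ 23  54 176] [ 15 156 150]
121
((502.6914978027344, 109.68510437011719), (39.138763427734375, 55.66962432861328), 0.46558958292007446) [502.4545  110.13113]
top 243 234 [103  36  50] [83 20 51]
2321
((505.3543395996094, 114.3067626953125), (147.4178466796875, 174.0410614013672), 1.5635476112365723) [495.7476   95.73185]
```

View pics/c2.png

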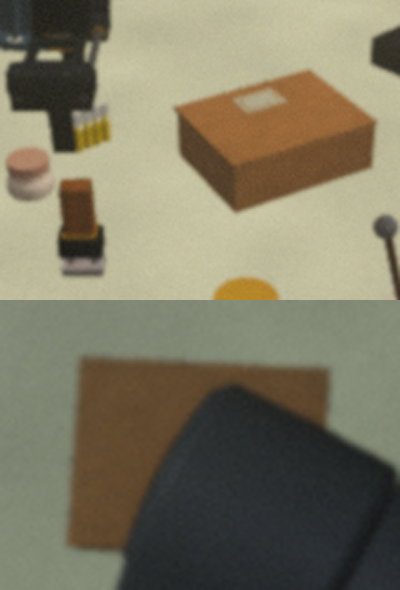

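The lid is level and shut, and the seal shows at crop (260,100), measured as (0.5027, 0.110). The gripper is over the stamp at (77,210), so I'll descend and grip.

```bash

python3 -m crank '[[-0.06,0.01,4,0,0,0.005,0],[-0.06,0.01,4,0,0,0,0],[0,0,2.4,0,0,0,0],[0,0,1.4,0,0,0,0],[0,0,0,0,0,0,0]]' 20|grep -E "pos|force"
python3 -m crank '[[0,0,0,0,0,0,0.5],[0,0,0,0,0,0,0.65],[0,0,0,0,0,0,1],[0,0,0,0,0,0,1],[0,0,0,0,0,0,1]]' 20
python3 -m crank '[[0,0,0,0,0,0,1],[0,0,0,0,0,0,1]]' 30
python3 -c "
from h import *
delta(.6185,-.1865,.141,1.042)"
```

```text
position: [0.6191, -0.1861, 0.1412]
ft_force: [0.3, 0.7, 0.1]
grip_force: 0.0
time: 8.3
position: [0.6197, -0.1872, 0.1419]
tool_rot: [0.867, 0.498, 0.0, 0.0]
ft_force: [0.1, -0.3, 0.6]
grip_width: 0.0451
grip_force: 0.0
time: 8.55
position: [0.6196, -0.1872, 0.1417]
tool_rot: [0.867, 0.498, -0.0, -0.0]
ft_force: [-1.2, 0.2, -0.0]
grip_width: 0.0251
grip_force: 0.1
t 8.55 pos [ 0.6196 -0.1872  0.1417] F [-1.2   0.23 -0.01] w 0.0251 gf 0.1
shift cm (pre-turn axes) [ 0.   -0.13  0.07] turn [-0.      0.      0.0008]
```

```bash

python3 -m crank '[[0,0,0,0,0,0,1],[0,0,0,0,0,0,1],[0,0,0,0,0,0,1]]' 30 | grep -E "pos|grip"
python3 -m crank '[[0,0,-1,0,0,0,1],[0,0,-4,0,0,0,1],[0,0,-4,0,0,0,1],[0,0,-4,0,0,0,1],[0,0,0,0,0,0,1]]'
python3 - <<'E'
from h import *
import cv2
delta(.502,.111,.26,1.554)
for n in("scene","top"): cv2.imwrite(f"pics/{n}3.png",cams.camera(n)[:,:,::-1])
a=cv2.imread("pics/scene3.png")[130:290,150:350];b=cv2.imread("pics/top3.png")[180:260,190:300]
cv2.imwrite("pics/c3.png",cv2.resize(a,(750,600),interpolation=cv2.INTER_CUBIC))
E
```

```text
position: [0.6196, -0.1871, 0.1416]
grip_width: 0.0237
grip_force: 30.0
time: 9.55
position: [0.6216, -0.188, 0.2765]
tool_rot: [0.867, 0.498, 0.003, 0.004]
ft_force: [0.7, 0.1, -0.8]
grip_width: 0.0235
grip_force: 30.0
t 9.55 pos [ 0.6216 -0.188   0.2765] F [ 0.68  0.14 -0.78] w 0.0235 gf 30.0
shift cm (pre-turn axes) [ 19.8  -25.41   1.42] turn [ 0.0096  0.0018 -0.5112]
```

View pics/c3.png

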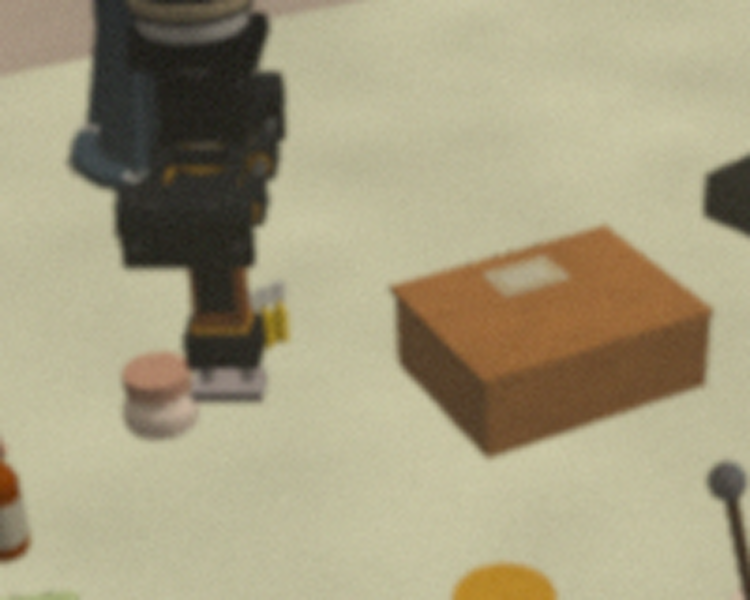

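The stamp is held upright with its foot clear at (228,390). Next I'll carry it to above the seal at (527,275).

```bash

python3 -m crank '[[1.65,-2.12,0,0,0,0,1],[3.3,-4.235,0,0,0,0,1],[3.3,-4.235,0,0,0,0,1],[3.3,-4.235,0,0,0,0,1],[3.3,-4.235,0,0,0,0,1]]' 30 >/dev/null
python3 -m crank '[[3.3,-4.235,0,0,0,0,1],[1.65,-2.12,0,0,0,-0.17,1],[0,0,0,0,0,-0.17,1],[0,0,0,0,0,-0.17,1],[0,0,0,0,0,0,1]]' >/dev/null
python3 -m crank '[[0,0,3,0,0,0,1],[0,0,0,0,0,0,1]]' >/dev/null
python3 - <<'E'
from h import *
import cv2
delta(.502,.111,.233,1.554)
cv2.imwrite("pics/scene4.png",cams.camera("scene")[:,:,::-1])
a=cv2.imread("pics/scene4.png")[150:240,240:330]
cv2.imwrite("pics/c4.png",cv2.resize(a,(600,600),interpolation=cv2.INTER_CUBIC))
E
```

```text
t 11.15 pos [0.4979 0.1117 0.2394] F [-0.16  0.55 -0.63] w 0.0236 gf 30.0
shift cm (pre-turn axes) [-0.06  0.42  0.64] turn [-0.0072  0.0001 -0.0039]
```

View pics/c4.png

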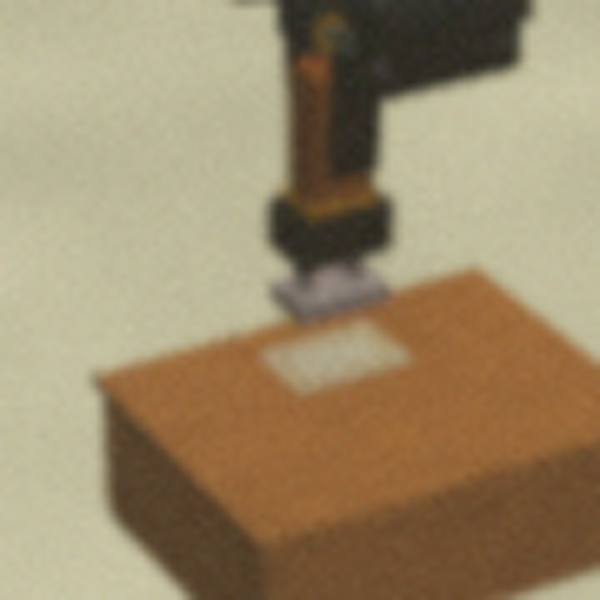

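```bash
python3 - <<'E'
from h import *
s=lambda u,v:((u-3)/6.667+240.45,(v-3)/6.667+150.45)
z=.2394-.1416
P=np.array([plane("scene",*s(*p),z)[:2] for p in [(270,295),(305,323),(390,299)]]);print(P.round(4).tolist(),"centre",(P[0]+P[2])/2, "sizes",np.linalg.norm(P[1]-P[0]),np.linalg.norm(P[2]-P[1]))
Q=np.array([plane("scene",*s(*p),.072)[:2] for p in [(261,353),(302,395),(411,358),(368,320)]]);print(Q.round(4).tolist(),"seal",Q.mean(0))
E
```

```text
[[0.4813, 0.0905], [0.511, 0.0911], [0.5119, 0.135]] centre [0.49663892 0.1127431 ] sizes 0.029660729456708865 0.04384636557873467
[[0.4857, 0.0831], [0.5265, 0.0804], [0.5241, 0.139], [0.485, 0.1405]] seal [0.5053311  0.11076611]
```

```bash

python3 -m crank '[[-0.15,0.55,0.9,-0.007,0,-0.004,1],[0,0,0.9,0,0,0,1],[0,0,0,0,0,0,1],[0,0,0,0,0,0,1]]' >/dev/null
python3 - <<'E'
from h import *
import cv2
delta(.5035,.111,.2136,1.554)
cv2.imwrite("pics/scene5.png",cams.camera("scene")[:,:,::-1])
a=cv2.imread("pics/scene5.png")[180:225,260:320]
cv2.imwrite("pics/c5.png",cv2.resize(a,(800,600),interpolation=cv2.INTER_CUBIC))
E
```

```text
t 11.7 pos [0.5055 0.1103 0.2238] F [-0.02  0.75 -0.71] w 0.0238 gf 30.0
shift cm (pre-turn axes) [ 0.06 -0.2   1.02] turn [ 0.0071 -0.      0.0027]
```

View pics/c5.png

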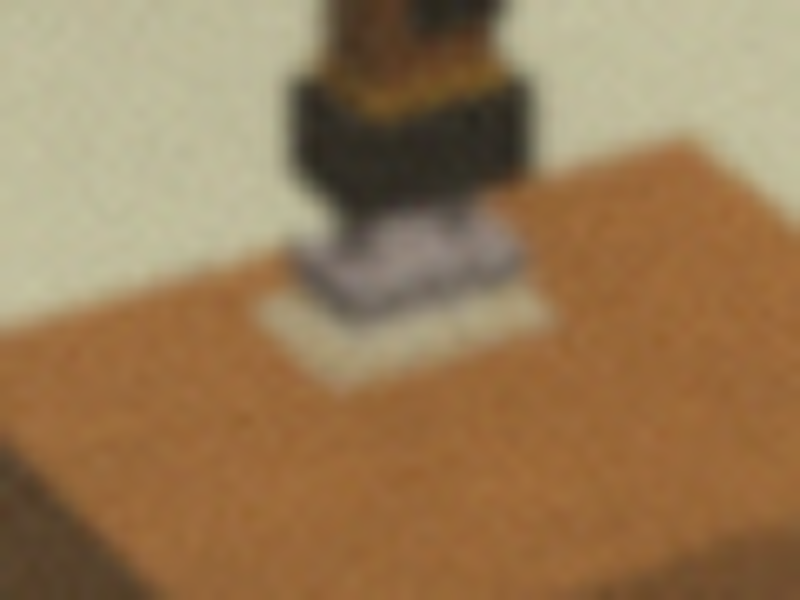

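```bash
python3 - <<'E'
from h import *
s=lambda u,v:((u-6.2)/13.333+260.5-.0,(v-6.2)/13.333+180.5)
P=np.array([plane("scene",*s(*p),.0822)[:2] for p in [(293,272),(353,327),(527,278)]]);print(P.round(4).tolist(),"centre",(P[0]+P[2])/2,np.linalg.norm(np.diff(P,axis=0),axis=1))
Q=np.array([plane("scene",*s(*p),.072)[:2] for p in [(250,315),(340,391),(560,322)]]);print(Q.round(4).tolist(),"seal",(Q[0]+Q[2])/2,np.linalg.norm(np.diff(Q,axis=0),axis=1))
for i in range(4):
    o=robot.get_obs();print(o["position"],R.from_quat(o["tool_rot"]).as_matrix()[:,2].round(4));cams.camera("scene")
E
```

```text
[[0.4923, 0.0893], [0.5199, 0.0885], [0.5214, 0.1331]] centre [0.50682935 0.11120072] [0.027628   0.04465812]
[[0.4888, 0.0801], [0.5274, 0.0806], [0.5271, 0.1385]] seal [0.50794804 0.10928281] [0.03861788 0.05786228]
[0.50549913 0.11035509 0.2239752 ] [ 7.4e-03 -1.0e-04 -1.0e+00]
[0.5055261  0.11035247 0.2240142 ] [ 7.6e-03 -1.0e-04 -1.0e+00]
[0.50552857 0.11034342 0.22404136] [ 7.6e-03 -1.0e-04 -1.0e+00]
[0.50552016 0.11035938 0.22403772] [ 7.6e-03 -1.0e-04 -1.0e+00]
```

```bash

python3 -m crank '[[-0.15,0,0,0.007,0,0.002,1],[0,0,0.5,0,0,0,1],[0,0,0,0,0,0,1],[0,0,0,0,0,0,1]]' >/dev/null
python3 -c "
from h import *
delta(.506,.109,.2076,1.554)"
```

```text
t 12.45 pos [0.5053 0.1088 0.2186] F [ 0.55 -0.27 -1.48] w 0.0239 gf 30.0
shift cm (pre-turn axes) [0.02 0.07 1.1 ] turn [-0.0003 -0.      0.0007]
```

```bash

python3 -m crank '[[0.02,0.06,0.35,0,0,0,1],[0,0,0.15,0,0,0,1],[0,0,0,0,0,0,1]]' |grep -E "pos|ft_f"
python3 -m crank '[[0,0,0.1,0,0,0,1],[0,0,0,0,0,0,1]]' |grep -E "pos|ft_f"
python3 -m crank '[[0,0,0.1,0,0,0,1],[0,0,0,0,0,0,1]]' |grep -E "pos|ft_f"
python3 -m crank '[[0,0,0.1,0,0,0,1],[0,0,0,0,0,0,1]]' |grep -E "pos|ft_f"
```

```text
position: [0.5058, 0.109, 0.2135]
ft_force: [-0.6, -0.0, -1.1]
position: [0.5061, 0.109, 0.213]
ft_force: [-0.2, 1.1, 0.5]
position: [0.5061, 0.109, 0.2119]
ft_force: [-0.0, 0.1, 2.0]
position: [0.506, 0.109, 0.2108]
ft_force: [-0.8, 0.2, 2.1]
```

```bash

python3 -m crank '[[0,0,0.1,0,0,0,1],[0,0,0.1,0,0,0,1],[0,0,0,0,0,0,1]]' |grep -E "pos|ft_f"
python3 -m crank '[[0,0,0.15,0,0,0,1],[0,0,0,0,0,0,1],[0,0,0,0,0,0,1]]' |grep -E "pos|ft_f"
python3 - <<'E'
from h import *
import cv2
F=[]
for i in range(6): F.append(robot.get_obs()["ft_force"]);im=cams.camera("scene")
print(np.mean(F,0)); delta(.506,.109,.2073,1.554)
cv2.imwrite("pics/scene6.png",im[:,:,::-1])
cv2.imwrite("pics/c6.png",cv2.resize(im[165:225,255:335,::-1],(800,600),interpolation=cv2.INTER_CUBIC))
E
```

```text
position: [0.5061, 0.109, 0.2088]
ft_force: [-0.5, 0.3, 3.4]
position: [0.5061, 0.109, 0.2073]
ft_force: [0.0, 0.8, 5.1]
[-0.37019624  0.17338523  4.04297969]
t 14.625 pos [0.5061 0.109  0.2073] F [-0.47  0.55  3.07] w 0.0241 gf 30.0
shift cm (pre-turn axes) [-0.   -0.01  0.  ] turn [0.0003 0.     0.0008]
```

View pics/c6.png

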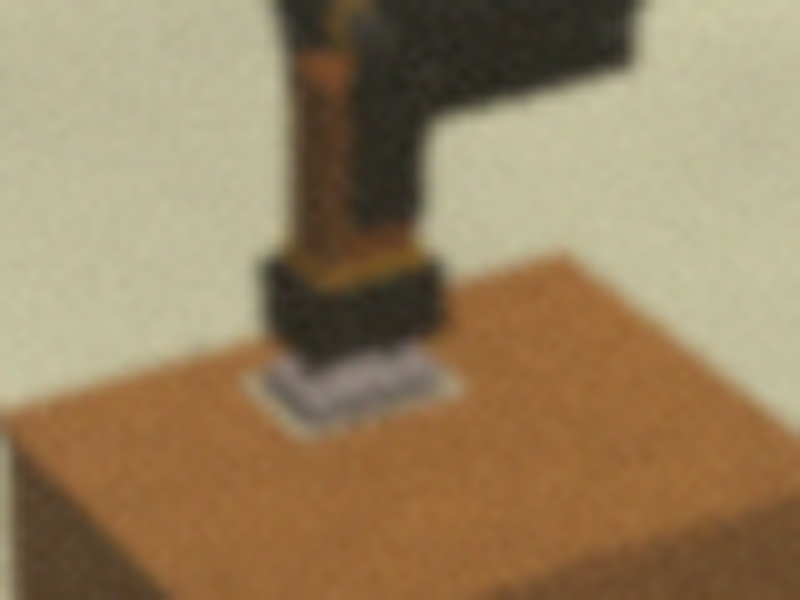

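The foot corners are at (262,383), (312,428) and (440,385), and the seal corners at (245,383), (303,440) and (467,388). That leaves margins of about 5 to 6 mm, so the stamp is centred within about 1 mm. Allowing for its weight, the press is about 5 N at about 6 mm of spring travel. I'll hand it in.

```bash
python3 -c "
from rig import ticket
print(ticket.hand_in())"
```

```text
the job is handed in; nothing more can be done
None
```

I shut the lid fully and handed in with the stamp still gripped and held upright on the seal, aligned with it and within about 1 mm of centre; the spring foot is in about 6 mm, at about 5 N.

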